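Seat the vial stopper with the bench hand press

ROBOT

A 6-joint arm with a two-finger parallel gripper is mounted at the origin on the work surface. World frame = base frame: x ahead of the robot, y to its left, z up, the work surface at z = 0. Lengths are in mm, angles in rad, forces in N, time in s.
With the tool pointing down it reaches from about 350 to 775 mm from the base axis. Payload 5.5 kg.
Tool frame: the origin (TCP) lies at the very end of the fingers, on their centre line; the grasp point (between the pads) lies 19 mm behind it (r.pinch_z is the distance from the TCP to the grasp point, in mm); z points along the fingers, y is the line along which they close (so a half turn about z gives the same grasp; the last joint's range is limited). The gripper opens to 85 mm and grips with 20 to 120 N. Pads are 22 mm wide; open, the fingers measure 114 mm over their backs; the gripper's body (76 mm by 85 mm) begins 54 mm behind the grasp point. The pads swing forward as they close: fully open they stand 13 mm farther back than shut.
Start: joints at [1.041, 0.313, 0.046, 1.304, 0, 1.431], TCP at [218.53, 531.899, 231.323] pointing down, gripper open.
Joint ranges: [-2.76, 2.76], [-0.86, 1.69], [-1.03, 1.26], [-2.2, 2.34], [-1.47, 1.5], [-3.14, 3.14]. Speed limits (rad/s): [2.57, 2.57, 3.14, 3.14, 3.14, 3.14].

INTERFACE

Orientations are given as a unit quaternion [x, y, z, w].
In Python, from station import sensors, get_image, camera_model, r gives the robot as it stands.
- The arm moves only by the tool step_arm, never from a script. Its argument "rows" is one flat list of numbers, 5 for each row, row after row: the gripper's target within -1 to 1 (shut at 1, half-way at 0, fully open at -1), then the shift along the world's x, y, z in mm, then the turn about the world's z in degrees. In form: [jaw, dx, dy, dz, twist, jaw, dx, dy, dz, twist, ...]. A call has 1 to 20 rows; each row shifts and turns the commanded pose from where the row before left it; what a row does not reach is not made up. A row lasts 1/8 s, in which the tool goes at most 62.5 mm and 10.7 degrees, less where a joint would pass 70% of its speed; a pose out of reach is approached as far as the arm can. A call is refused whole if a number of a shift passes 62.5 or a number of a turn 10.7, either way. A call with a gripper value outside its range is refused whole. The fingers move at their own pace and stop on an object; "newtons" is the grip in N (left out, the last holds). Time passes only in rows, so rows that do not move let the fingers close. It gives the time, the measured TCP pose, the force, the opening and the grip force at its end, in the units of the state.
- sensors.observe(): the state, without advancing time (a new reading comes with each control period).
- get_image(name): name is "scene" or "top" or "wrist"; returns the picture (400x640x3 uint8, red, green, blue); there is no depth.
- camera_model(name): a dict with "fx", "fy", "cx", "cy" (pixels), "T" (4x4, takes a point from camera to world coordinates); the wrist camera has in their place "mount" (4x4, takes a point from camera to tool coordinates, whose origin is the TCP and whose axes are the flange's). Camera axes: x right, y down, z forward; pixel columns grow to the right and rows downward; lengths in mm; the calibration is good to about 2 mm. A picture is of the moment at which its call begins: read the wrist's pose just before it. camera_model takes no time and is no camera call.
- r.close_job(): hands the job in; it is judged then, once.
The state is a dict: "t": time; "joint_positions": joint angles; "qvel": joint speeds; "joint_torque": joint torques, N m; "tcp_pos": TCP position; "ee_rot": TCP orientation; "force": force on the tool from outside, world axes, zero at the start; "wrist_torque": the same for the moment, N m; "grip_width": finger opening in mm; "grip_force": force on a finger pad.
Only numpy, scipy, OpenCV 4.12 (cv2) and the standard library are available. Lean on these libraries where they do the work, as an engineer would, in place of code of your own. Each camera call takes 0.05 s, during which the arm holds its last target. There are 200 camera calls.

TASK

Two identical hand presses stand on the lab bench; one has an amber glass vial in its nest, with a rubber stopper standing proud of the neck. Seat that stopper: push the black head of this press straight down until it meets its stop, then let go so that the head springs all the way back up. Do not press the empty press.

Things in the scene. Friction and masses are not known exactly. Their poses are not given: they have to be found in the camera images.
- head_loaded (a point): Centre of the top face of the black mushroom head (50 mm across, flat top 42 mm, 16 mm thick) of the press with the vial; z up. It stands 178 mm above the bench when up, 156 mm at the stop, and moves with the head. The press is bolted down: grey base 100 x 130 mm, two steel posts 94 mm apart, grey crossbar 36 x 124 mm under the head, top at 136 mm (post nuts 142 mm).
- plunger_loaded (a joint): How far that head is pressed straight down, in m: 0 up, 0.022 at its rigid stop. Its spring returns it: 2.5 N starts it, about 6 N holds it at the stop; the stopper adds about 2.5 N over the last 8 to 10 mm (about 9 N in all).
- stopper (a joint): How far the black rubber stopper (flange 20 mm across, 4 mm thick) has gone into the neck of the amber vial (23 mm across, 58 mm high, fixed upright under the plunger), in m: 0 to 0.002 at the start (about 10 mm proud), about 0.010 after a full stroke. It stays where the plunger's foot pushes it.
- plunger_empty (a joint): How far the head of the other press, of the same shape but with nothing in its nest, is pressed down, in m: 0 up, 0.022 at its stop. To be left alone.
Mind the look-alikes: they are no part of the job. Leave any red look-alike of the part that bears head_loaded alone.

How it is judged:
By the outcome, as a careful person would: the job done as asked, in the order asked, and still so for the second after the job is handed in, with the robot touching nothing.
It also fails if it takes over 27 s, if anything falls off the work surface, if the arm or the gripper's body presses on something with over 40 N, if the wrist force passes 120 N, or if a joint passes its speed limit or range.

## Working session

There is one attempt and no reset: what is moved stays moved. The work goes in short steps, Python scripts to look and compute and a tool call to move; the robot and the scene stay as the last step left them, time stands still between calls to the robot, and variables do not carry over. Pictures are saved under pics/ and viewed, at most 10 in all, crops included, and the job is handed in when it is done.

Besides the shell and the picture viewer there is one more tool, called after ">>>" by a JSON object that holds its "method" and its "body". step_arm: Moves the arm, as the interface text tells. Its arguments: {"type":"object","properties":{"rows":{"type":"array","items":{"type":"number"}},"newtons":{"type":"number"}},"required":["rows"]}

```bash
mkdir -p pics; python3 - <<'E'
from station import *
import cv2,numpy as np
for n in("scene","top"):
    cv2.imwrite(f"pics/{n}.png",get_image(n)[:,:,::-1])
    m=camera_model(n);print(n,m["fx"],m["fy"],m["cx"],m["cy"],np.round(m["T"],3).tolist())
print(sensors.observe())
E
```

```text
scene 507.5686701825556 507.5686701825556 320.0902995962241 198.05589573756293 [[-0.839, 0.316, -0.443, 838.332], [0.544, 0.477, -0.691, 586.991], [-0.007, -0.82, -0.572, 617.912], [0.0, 0.0, 0.0, 1.0]]
top 516.8873265418129 516.8873265418129 308.9472302426034 202.4116431021596 [[0.015, -0.993, 0.12, 359.48], [-1.0, -0.016, -0.007, 18.015], [0.009, -0.12, -0.993, 1090.454], [0.0, 0.0, 0.0, 1.0]]
{'t': 0.1, 'joint_positions': array([1.04142695e+00, 3.13972430e-01, 4.50894057e-02, 1.30360276e+00,
       6.35651341e-06, 1.43118576e+00]), 'qvel': array([-0.00126185, -0.00033214,  0.00115258, -0.00054345, -0.00046905,
       -0.00089498]), 'joint_torque': array([ 2.32891158e-03, -4.81727242e+01,  2.99243993e+01,  1.28095597e-02,
       -1.19816714e-04,  1.94109441e-05]), 'tcp_pos': array([218.2594148 , 531.47126962, 230.4699282 ]), 'ee_rot': array([ 1.93648160e-01,  9.81070679e-01, -7.96869661e-04, -2.80316293e-04]), 'force': array([ 0.18273791,  0.85978376, -0.58137235]), 'wrist_torque': array([ 0.0427697 , -0.02251568,  0.00793245]), 'grip_force': 0.0, 'grip_width': 85.39241354737487}
```

View pics/scene.png

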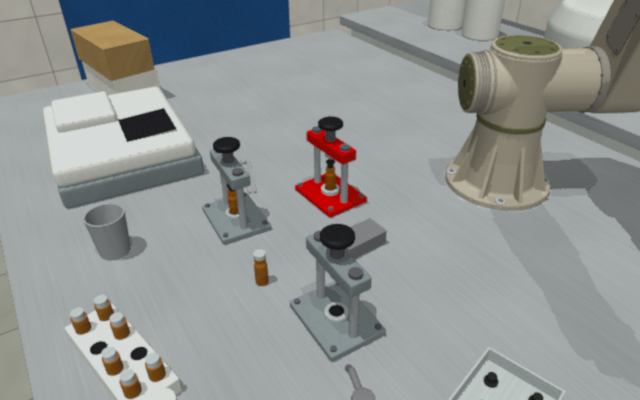

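View pics/top.png

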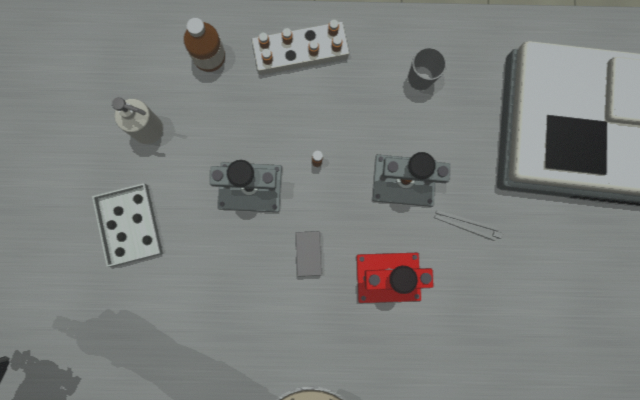

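Scene view candidates: the grey press with the amber vial, head at (227,145); the grey press with an empty nest, head at (337,237); the red look-alike, head at (330,124). In the top view these are (422,165), (240,173) and (403,279). I choose the grey one at scene (227,145), top (422,165), and will check it in a close crop and triangulate it.

```bash
python3 - <<'E'
from station import *
import cv2,numpy as np
s=cv2.imread("pics/scene.png");t=cv2.imread("pics/top.png")
a=cv2.resize(s[115:245,190:290],(400,520),interpolation=cv2.INTER_CUBIC)
b=cv2.resize(t[130:230,360:460],(400,400),interpolation=cv2.INTER_CUBIC)
o=np.zeros((520,800,3),np.uint8);o[:,:400]=a;o[:400,400:]=b
cv2.imwrite("pics/crop.png",o)
def ray(n,u,v,z):
    m=camera_model(n);T=np.array(m["T"]);d=T[:3,:3]@[(u-m["cx"])/m["fx"],(v-m["cy"])/m["fy"],1]
    return T[:3,3]+d*(z-T[2,3])/d[2]
def blob(im,x,y):
    h=(im[y-22:y+22,x-22:x+22].max(2)<45).astype(np.uint8)
    n,l,st,c=cv2.connectedComponentsWithStats(h);i=1+np.argmax(st[1:,4]);return c[i]+[x-22,y-22],st[i]
for n,im,P in(("top",t,[(422,165),(240,173),(403,279)]),("scene",s,[(227,145),(337,237),(330,124)])):
    for p in P:
        c,st=blob(im,*p);print(n,p,c.round(1),st[2:],ray(n,*c,172).round(1))
E
```

```text
top (422, 165) [417.1 172.9] [24 18 86] [ 527.7 -182.7  172. ]
top (240, 173) [243.3 181. ] [24 19 67] [507.8 130.3 172. ]
top (403, 279) [395.2 288. ] [ 8  8 12] [ 321.8 -142.1  172. ]
scene (227, 145) [226.1 145. ] [ 25  16 303] [ 543.6 -187.   172. ]
scene (337, 237) [336.9 236.6] [ 34  25 668] [524.4 139.5 172. ]
scene (330, 124) [330.1 123.7] [ 23  15 244] [ 339.2 -153.5  172. ]
```

View pics/crop.png

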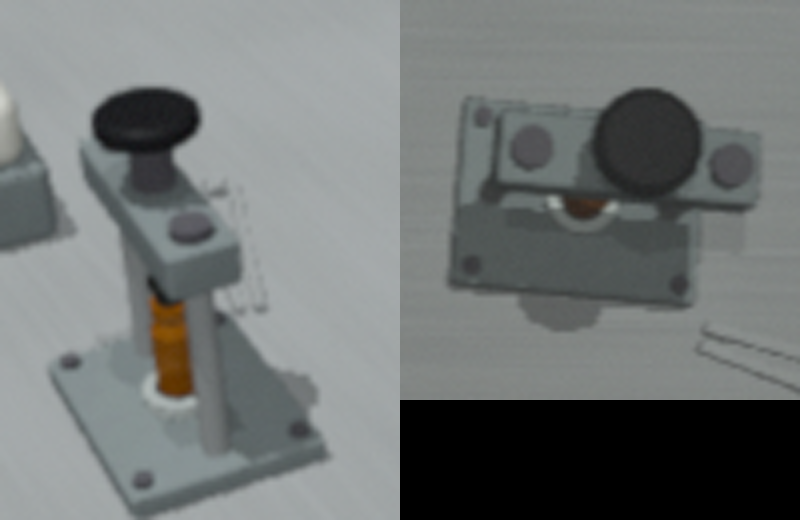

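Crop: the chosen grey press has the amber vial with its black stopper proud in its nest, and the head centre is at about top (422,165.5), scene (226.5,144.5). The choice is confirmed. I refine the position and start the approach, jaws shut.

```bash
cat > h.py <<'E'
from station import *
import cv2,numpy as np
def ray(n,u,v,z,T=None):
    m=camera_model(n);T=np.array(m["T"]) if T is None else T
    d=T[:3,:3]@[(u-m["cx"])/m["fx"],(v-m["cy"])/m["fy"],1]
    return T[:3,3]+d*(z-T[2,3])/d[2]
E
python3 - <<'E'
from h import *
print(ray("top",422,165.4,174),ray("scene",226.3,144.7,174))
E
```

```text
[ 541.15362577 -191.21683553  174.        ] [ 544.11039703 -184.37388587  174.        ]
```

>>> {"method": "step_arm", "body": {"rows": [1,25,-56,5,0,1,25,-56,5,0,1,25,-56,5,0,1,25,-56,5,0,1,25,-56,5,0,1,25,-56,5,0,1,25,-56,5,0,1,25,-56,5,0,1,25,-56,5,0,1,25,-56,5,0,1,22,-50,0,0,1,10,-30,0,0,1,0,0,0,0]}}

```text
t: 1.72
tcp_pos: [500.8, -110.2, 280.3]
ee_rot: [0.195, 0.981, 0.0, -0.001]
force: [0.5, 0.3, -0.5]
grip_width: 0.1
grip_force: 0.0
```

```bash
python3 - <<'E'
from h import *
from scipy.spatial.transform import Rotation as R
o=sensors.observe();im=get_image("wrist")
m=camera_model("wrist");T=np.eye(4);T[:3,:3]=R.from_quat(o["ee_rot"]).as_matrix();T[:3,3]=o["tcp_pos"]
T=T@np.array(m["mount"]);np.save("T.npy",T)
p=T[:3,:3].T@(np.array([542,-189,178])-T[:3,3]);print(o["tcp_pos"],p[:2]/p[2]*m["fx"]+[m["cx"],m["cy"]],p[2],m["fx"])
cv2.imwrite("pics/w1.png",im[:,:,::-1])
E
```

```text
[ 500.83179934 -110.22220734  280.26985799] [263.57449208 265.23033029] 280.63933211253664 287.66883027605644
```

View pics/w1.png

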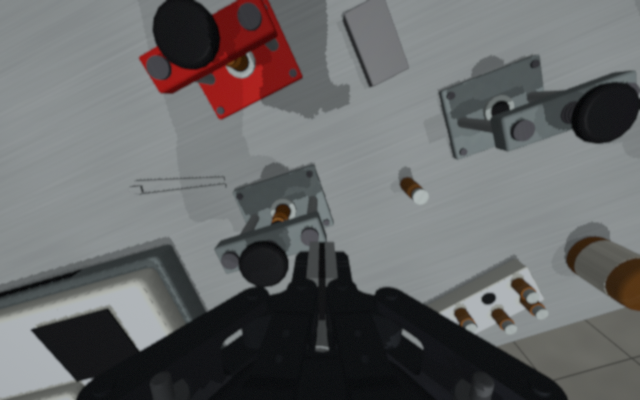

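The wrist view shows the loaded head at about (263,264), against a predicted (263.6,265.2), with the vial in its nest just above. The position (542,-189) holds. Next I go above it and down close.

>>> {"method": "step_arm", "body": {"rows": [1,21,-40,0,0,1,20,-39,-20,0,1,0,0,-40,0,1,0,0,-25,0,1,0,0,0,0,1,0,0,0,0]}}

```text
t: 2.52
tcp_pos: [541.9, -186.4, 197.6]
ee_rot: [0.193, 0.981, -0.0, 0.001]
force: [-0.6, 0.4, -0.2]
grip_width: 0.4
grip_force: 0.0
```

>>> {"method": "step_arm", "body": {"rows": [1,0,-2,-8,0,1,0,0,-8,0,1,0,0,-5,0,1,0,0,-5,0,1,0,0,-5,0,1,0,0,-3,0,1,0,0,0,0,1,0,0,0,0]}}

```text
t: 3.52
tcp_pos: [541.6, -189.1, 162.6]
ee_rot: [0.194, 0.981, -0.0, 0.0]
force: [-0.9, 1.0, 4.2]
grip_width: -0.2
grip_force: 2.4
```

>>> {"method": "step_arm", "body": {"rows": [1,0,0,-2,0,1,0,0,-2,0,1,0,0,-2,0,1,0,0,-1,0,1,0,0,0,0,1,0,0,0,0]}}

```text
t: 4.28
tcp_pos: [541.7, -189.2, 156.0]
ee_rot: [0.194, 0.981, -0.0, 0.0]
force: [-1.3, 0.9, 8.1]
grip_width: -0.1
grip_force: 3.9
```

Force is about 8 N; the stop is not clearly met yet. I go on in small steps.

>>> {"method": "step_arm", "body": {"rows": [1,0,0,-1,0,1,0,0,-1,0,1,0,0,0,0,1,0,0,0,0]}}

```text
t: 4.78
tcp_pos: [541.7, -189.2, 156.0]
ee_rot: [0.194, 0.981, -0.0, 0.001]
force: [-4.9, 1.7, 17.9]
grip_width: -0.0
grip_force: 9.1
```

The force rose to 18 N with z fixed at 156.0, so the head is at its stop. I let go straight up, then move clear.

>>> {"method": "step_arm", "body": {"rows": [1,0,0,4,0,1,0,0,6,0,1,0,0,8,0,1,0,0,12,0,1,0,0,30,0,1,0,0,40,0,1,-20,50,20,0,1,-20,55,0,0,1,-20,55,0,0,1,0,0,0,0,1,0,0,0,0]}}

```text
t: 6.15
tcp_pos: [481.8, -29.2, 273.5]
ee_rot: [0.193, 0.981, -0.0, 0.0]
force: [-0.3, 0.1, 0.1]
grip_width: 0.3
grip_force: 0.0
```

```bash
python3 - <<'E'
from h import *
s=get_image("scene")[:,:,::-1];t=get_image("top")[:,:,::-1]
a=cv2.resize(s[115:245,190:290],(400,520),interpolation=cv2.INTER_CUBIC)
b=cv2.resize(s[100:360,280:400],(240,520))
cv2.imwrite("pics/after.png",np.hstack([a,b]))
E
```

```text
(no output)
```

View pics/after.png

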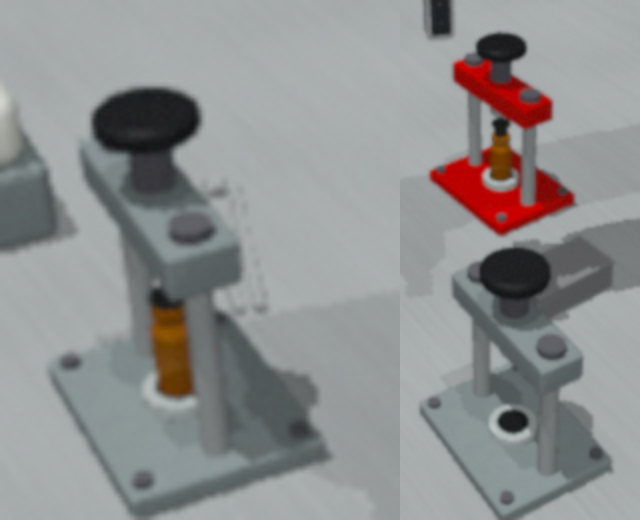

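The head is back up at its old place (crop 147,118), the stopper now sits low on the neck (crop 165,300), and the empty and red presses are unchanged.

```bash
python3 -c "
from station import r
print(r.close_job())"
```

```text
the job is handed in; nothing more can be done
None
```

I pressed the loaded press to its stop (head at 156 mm, 18 N) and let go; the last picture shows its head back up, the stopper seated and the other presses unchanged, and the job is handed in.

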